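# Complete an optical line and close the beam box

### The arm

A 6-joint arm with a two-finger parallel gripper is mounted at the origin on the work surface. World frame = base frame: x ahead of the robot, y to its left, z up, the work surface at z = 0. Lengths are in m, angles in rad, forces in N, time in s.
With the tool pointing down it reaches from about 0.325 to 0.775 m from the base axis. Payload 5.5 kg.
Tool frame: the origin (TCP) lies midway between the tips of the shut fingers; the grasp point (between the pads) lies ctrl.grip_point_offset behind it (ctrl.grip_point_offset is the distance from the TCP to the grasp point, in m); z points along the fingers, y is the line along which they close (so a half turn about z gives the same grasp; the last joint's range is limited). The gripper opens to 88 mm and grips with 3 to 60 N. Pads are 20 mm wide; open, the fingers measure 115 mm over their backs; the gripper's body (75 mm by 178 mm) begins 61 mm behind the grasp point.
Start: joints at [-1.341, 0.091, 1.231, -0, 1.82, -0.057], TCP at [0.17, -0.576, 0.223] pointing down, gripper open.
Joint ranges: [-2.87, 2.87], [-0.86, 2.18], [0.17, 2.46], [-1.51, 4.65], [0.06, 2.69], [-2.65, 2.65]. Speed limits (rad/s): [2.57, 2.57, 3.01, 3.14, 3.14, 3.14].

### API

Orientations are given as [roll, pitch, yaw] about the fixed x, y, z axes, in that order (R = Rz(yaw) Ry(pitch) Rx(roll)).
In Python, from station import ctrl gives the robot as it stands.
- The arm moves only by the tool carry_out, never from a script. Its argument "commands" is a list of rows, each an object with "dp": the shift along the world's x, y, z in cm, a list of three; "turn": the turn, a rotation vector about the world's x, y, z in degrees, a list of three. A call has 1 to 12 rows; each row shifts and turns the commanded pose from where the row before left it; what a row does not reach is not made up. A row lasts 1/8 s, in which the tool goes at most 62.5 mm and 10.7 degrees, less where a joint would pass 70% of its speed; a pose out of reach is approached as far as the arm can. A call with a gripper value outside its range is refused whole. "grip" is the opening, from 0 (shut) to 1 (fully open), set as the call begins (left out, the last holds). The fingers move at their own pace and stop on an object; the grip force is fixed at half the most. Time passes only in rows, so rows that do not move let the fingers close. It gives the time, the measured TCP pose, the force, the opening and the grip force at its end, in the units of the state.
- ctrl.sense(): the state, without advancing time (a new reading comes with each control period).
- ctrl.read_camera(name): name is "side" or "top"; returns the picture (384x512x3 uint8, red, green, blue); there is no depth.
- ctrl.camera_info(name): a dict with "fx", "fy", "cx", "cy" (pixels), "camera_from_world" (4x4, takes a point from world to camera coordinates). Camera axes: x right, y up, looking along -z (the intrinsics and any distortion apply to the point x, -y, -z); pixel columns grow to the right and rows downward; lengths in m; the calibration is good to about 2 mm. A picture is of the moment at which its call begins. camera_info takes no time and is no camera call.
- ctrl.sign_off(): hands the job in; it is judged then, once.
The state is a dict: "time_s": time; "qpos": joint angles; "joint_velocities": joint speeds; "joint_torque": joint torques, N m; "position": TCP position; "orientation": TCP orientation; "contact_force": force on the tool from outside, world axes, zero at the start; "wrist_torque": the same for the moment, N m; "opening": finger opening in m; "finger_force": force on a finger pad.
Only numpy, scipy, OpenCV 4.12 (cv2) and the standard library are available. Lean on these libraries where they do the work, as an engineer would, in place of code of your own. Each camera call takes 0.05 s, during which the arm holds its last target. There are 200 camera calls.

### The job

Complete the optical line: stand the iris midway between the finned lamp house and the open beam box, the lens midway between the box and the white detector sphere, both on the beam line and square to it, and the beam stop behind the box (the side away from the robot), centred on its back wall and parallel to it, its foot about 25 mm from the wall. Only when these three stand in place, turn the storage frame's swing tab aside, leaving it so, lift out the cover and lay it on the box, centred and square, closing it. Leave the mirror mount where it stands.

Things in the scene. Friction and masses are not known exactly. Their poses are not given: they have to be found in the camera images.
- box: Beam box, fixed: grey, no lid, 60 mm (own x) by 90 mm (own y) by 70 mm high, 6 mm walls, black round ports 50 mm up in both y ends and in its back. Origin: centre of its underside, on the table. Own y is the line of the beam; own +x is its back, away from the robot.
- lamp: Lamp house, fixed: grey box 80 mm (own x) by 90 mm (own y, along the beam) by 100 mm high, dark cooling fins on top, black port in each y end. Origin: centre of its underside. In line with the box on its +y or -y side, 190 mm centre to centre, so 100 mm are free between them.
- sphere: Detector, fixed: white ball, 84 mm diameter, centre 50 mm up, a steel port collar (38 mm diameter) at each y end (90 mm over both), dark round foot. Origin: on the table under the ball's centre. In line with the box on the side opposite to the lamp, 190 mm centre to centre, so 100 mm are free between them.
- iris: Loose, 0.16 kg: iris on a post. Aluminium plate 36 mm wide (own x), 10 mm thick (own y), 32 to 68 mm above the table, black disc with a tiny white opening on both faces, thin lever rod up from its top edge to 83 mm. Square black foot 42 by 42 by 10 mm. Origin: centre of the foot's underside, under the plate. Beam along own y, either way round. Grip across the 36 mm width, 50 mm up.
- lens: Loose, 0.2 kg: lens on a post. Black square holder frame 44 mm wide (own x), 16 mm thick (own y), 30 to 74 mm above the table, around a clear bulging glass lens, 30 mm across, 3 mm proud of both faces. Round black foot, 46 mm diameter, 10 mm high. Origin: centre of the foot's underside, under the holder. Beam along own y, either way round. Grip across the 44 mm width, 50 mm up.
- stop: Loose, 0.18 kg: beam stop on a post. Plain black plate without hole, 56 mm wide (own y), 8 mm thick (own x), 28 to 78 mm above the table. Black foot 40 mm (own x) by 50 mm (own y) by 10 mm. Origin: centre of the foot's underside, under the plate. Either face may look at the box. A 25 mm gap puts its origin 75 mm from the box's. Grip across the 56 mm width, 50 mm up.
- cover: Loose, 0.15 kg: grey cover plate 70 mm (own x) by 100 mm (own y) by 8 mm; black upright grip in its centre, 14 mm thick (own x), 36 mm long, top 34 mm above the underside. Origin: centre of its underside, at the start 4 mm above the table in a low fixed aluminium frame (rim 12 mm high, 2.5 mm play all round), held by the swing tab over its -y edge. On the box: origin 70 mm up.
- tab (a joint): Angle (rad, counterclockwise from above positive) of the flat steel swing tab on the frame. At 0 it points straight over the cover's edge, along the cover's y, 13 mm over it. Turns up to 1.9 rad either way and stays where left; the cover is free from 1.25 rad either way. Under 1 N at the pin turns it.
- tab_pin (a point): Top of the black upright pin (10 mm diameter) at the tab's outer end: 46 mm above the table; the tab's upper face is 19 mm above the table. The pin moves around the tab's upright pivot on a 40 mm radius. This point's own +y axis points level from the pin to the pivot.
- mirror: Loose bystander, 0.35 kg: mirror mount on a like post and round foot (46 mm), 72 mm high, black square plate with a round steel mirror on one face, two small brass knobs on the other. Origin: centre of the foot's underside. Not part of the job: leave it where it stands.

How it is judged:
By the outcome, as a careful person would: the job done as asked, in the order asked, and still so for the second after the job is handed in, with the robot touching nothing.
It also fails if it takes over 136 s, if anything falls off the work surface, if the arm or the gripper's body presses on something with over 40 N, if the wrist force passes 120 N, or if a joint passes its speed limit or range.

## Working session

There is one attempt and no reset: what is moved stays moved. The work goes in short steps, Python scripts to look and compute and a tool call to move; the robot and the scene stay as the last step left them, time stands still between calls to the robot, and variables do not carry over. Pictures are saved under pics/ and viewed, at most 14 in all, crops included, and the job is handed in when it is done.

Besides the shell and the picture viewer there is one more tool, called after "Call:" in YAML: its name, and indented under it one key for each argument. carry_out: Moves the arm, as the interface text tells. Its arguments: {"type":"object","properties":{"commands":{"type":"array"},"grip":{"type":"number"}},"required":["commands"]}

```bash
mkdir -p pics; ls
cat > h.py <<'E'
import numpy as np, cv2
from station import ctrl
def snap(n,f):
    im=ctrl.read_camera(n); cv2.imwrite('pics/'+f+'.png',cv2.cvtColor(im,cv2.COLOR_RGB2BGR)); return im
def ray(n,u,v,info=None):
    i=info or ctrl.camera_info(n); T=np.array(i['camera_from_world'])
    d=np.array([(u-i['cx'])/i['fx'],-(v-i['cy'])/i['fy'],-1.]); R=T[:3,:3]
    return -R.T@T[:3,3], R.T@d
def onz(n,u,v,z):
    o,d=ray(n,u,v); return o+d*(z-o[2])/d[2]
def tri(a,b):
    # closest point of two rays (name,u,v)
    (o1,d1),(o2,d2)=ray(*a),ray(*b)
    s=np.linalg.lstsq(np.c_[d1,-d2],o2-o1,rcond=None)[0]
    p,q=o1+s[0]*d1,o2+s[1]*d2; return (p+q)/2,np.linalg.norm(p-q)
def pix(n,p):
    i=ctrl.camera_info(n); c=np.array(i['camera_from_world'])@np.r_[p,1]
    return i['fx']*c[0]/-c[2]+i['cx'], i['fy']*-c[1]/-c[2]+i['cy']
E
python3 - <<'E'
from h import *
for n in('side','top'):
    im=snap(n,n+'0'); i=ctrl.camera_info(n); print(n,{k:v for k,v in i.items() if k!='camera_from_world'},ray(n,i['cx'],i['cy']))
    cv2.imwrite('pics/%s0b.png'%n,cv2.resize(cv2.imread('pics/%s0.png'%n),(800,600),interpolation=cv2.INTER_CUBIC))
print(ctrl.sense(),ctrl.grip_point_offset)
E
```

```text
pics
side {'fx': 476.1088319493992, 'fy': 476.1088319493992, 'cx': 252.01507826371727, 'cy': 197.4570477536414} (array([0.44058525, 0.94487408, 0.6571981 ]), array([ 0.10346233, -0.84199574, -0.52947023]))
top {'fx': 389.9751573742111, 'fy': 389.9751573742111, 'cx': 248.71758260490896, 'cy': 194.9736822843657} (array([0.28622589, 0.01015033, 1.14331644]), array([ 0.23368844, -0.00462211, -0.97230054]))
{'time_s': 0.1, 'qpos': array([-1.34071024e+00,  9.17768549e-02,  1.23173361e+00,  8.10665097e-06,
        1.81981228e+00, -5.66523924e-02]), 'joint_velocities': array([-0.00129412, -0.00223746, -0.0027607 ,  0.00034187, -0.00060791,
        0.00015023]), 'joint_torque': array([ 2.83476664e-03, -4.47860026e+01, -4.07569671e+01,  7.00584683e-02,
        2.84339301e-02, -1.12739428e-04]), 'position': array([ 0.1696636 , -0.57523852,  0.22164197]), 'orientation': array([-3.13986579e+00, -1.05808361e-04,  2.86740384e-01]), 'contact_force': array([-0.0996746 ,  0.48242966,  0.91116455]), 'wrist_torque': array([ 0.01530881, -0.03056554,  0.02146613]), 'finger_force': 0.0, 'opening': 0.08779963490813678} 0.0187
```

View pics/top0b.png

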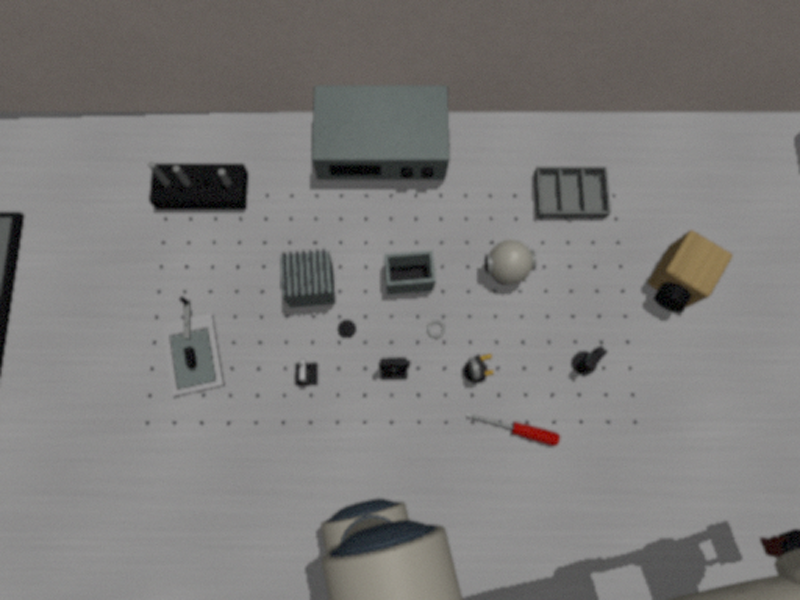

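View pics/side0b.png

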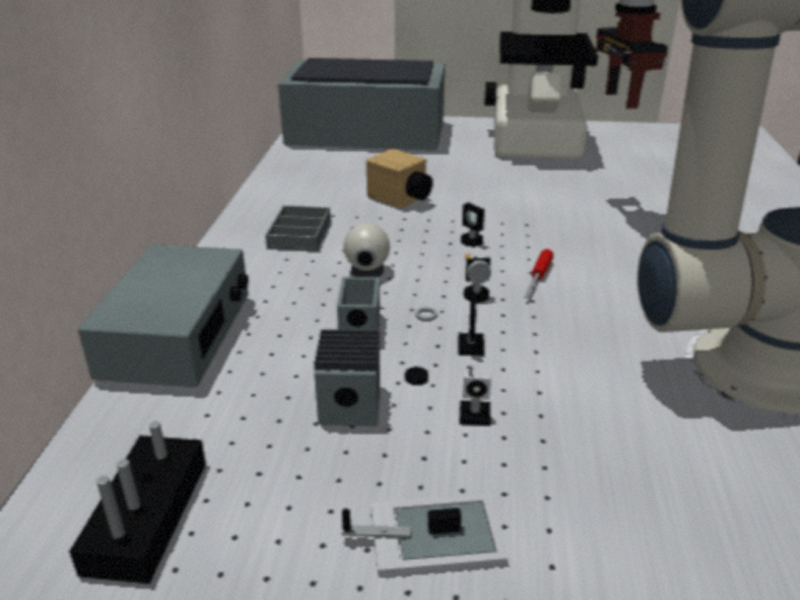

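Top view: lamp at (307,278), box (409,272), sphere (510,262), iris (306,374), stop (394,368), mirror (477,370), lens (588,358), and frame (195,355) with its tab pointing up (+x). The side view shows the same things. I'll zoom in next.

Run:
```python
from h import *
t=cv2.imread('pics/top0.png'); s=cv2.imread('pics/side0.png')
a=cv2.resize(t[148:258,170:370],(800,440),interpolation=cv2.INTER_CUBIC)
cv2.imwrite('pics/c1.png',a)
cv2.imwrite('pics/c2.png',cv2.resize(t[175:260,90:250],(800,425),interpolation=cv2.INTER_CUBIC))
cv2.imwrite('pics/c3.png',cv2.resize(s[125:275,195:345],(600,600),interpolation=cv2.INTER_CUBIC))
cv2.imwrite('pics/c4.png',cv2.resize(s[230:375,200:345],(600,600),interpolation=cv2.INTER_CUBIC))
```

```text
(no output)
```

View pics/c1.png

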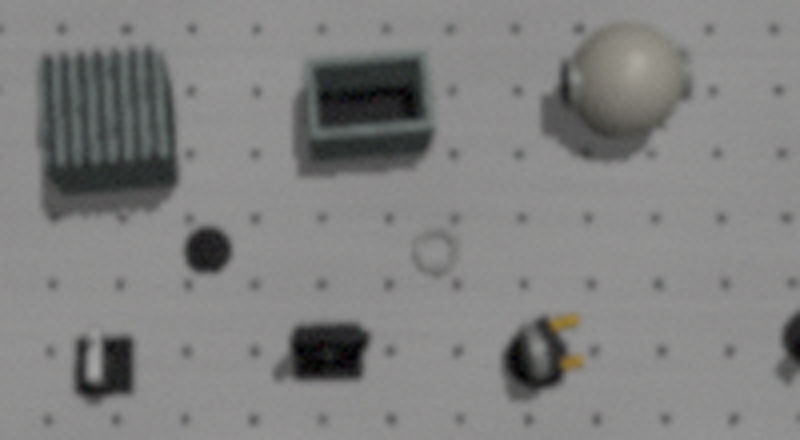

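View pics/c2.png

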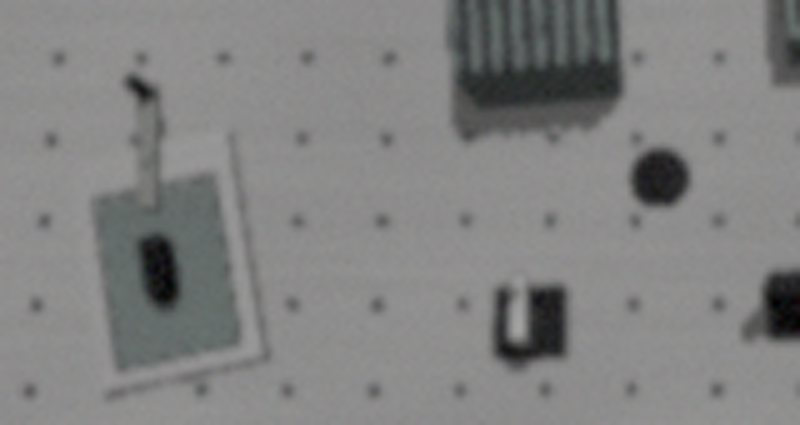

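View pics/c3.png

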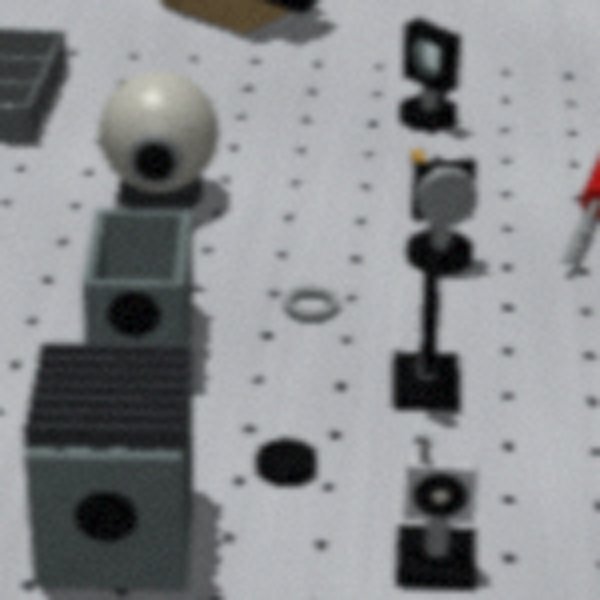

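View pics/c4.png

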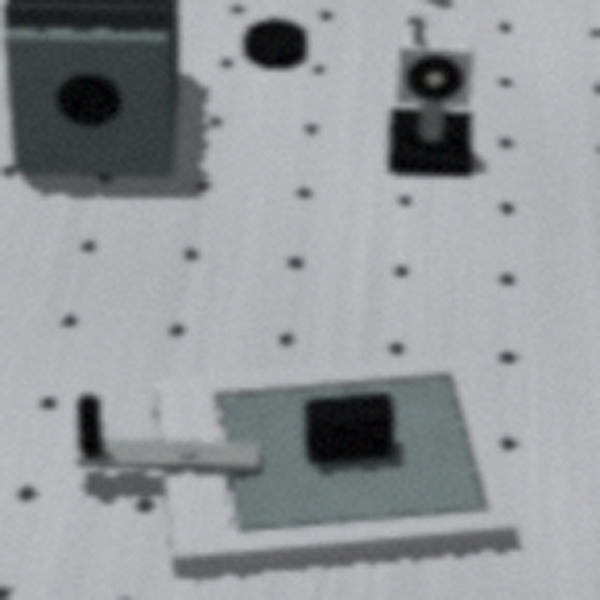

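The crops show box rim corners at c1 (307,62),(427,55),(433,127),(312,135). The iris and stop are nearly aligned with the beam. In c2 the frame is turned slightly, with the pin top at about (130,82). Next I'll get numbers from these points.

```bash
cat > m1.py <<'E'
from h import *
np.set_printoptions(precision=4,suppress=True)
def C(c,s,o): return ((c[0]+.5)/s-.5+o[0],(c[1]+.5)/s-.5+o[1])
c1=lambda *c:C(c,4,(170,148)); c2=lambda *c:C(c,5,(90,175)); c3=lambda *c:C(c,4,(195,125)); c4=lambda *c:C(c,600/145,(200,230))
T=lambda p,z:onz('top',*p,z); S=lambda p,z:onz('side',*p,z)
print('box rim',*[T(c1(*p),.07)[:2] for p in((307,62),(427,55),(433,127),(312,135))])
print('box rim side',*[S(c3(*p),.07)[:2] for p in((98,212),(190,212),(183,285),(86,282))])
def both(n,a,b): print(n,*tri(('top',)+a,('side',)+b))
both('sphere',c1(628,79),c3(158,130))
both('iris levertop',c1(97,332),c3(419,441))
print('iris plate top mid',T(c1(95,357),.068),'side opening z.05',S(c3(440,496),.05),S(c4(434,78),.05))
print('iris foot top',*[T(c1(*p),.01)[:2] for p in((132,338),(132,394))],'side foot',*[S(c3(*p),.01)[:2] for p in((400,528),(476,530))])
print('stop top plate c1',*[T(c1(*p),.078)[:2] for p in((292,332),(365,330))])
both('pin',c2(130,82),c4(90,398)); both('handle',c2(158,270),c4(349,400))
print('cover corners',*[T(c2(*p),.012)[:2] for p in((93,200),(217,174),(241,343),(118,370))])
print('cover side',*[S(c4(*p),.012)[:2] for p in((216,395),(452,375),(486,508),(240,529))])
print('frame out',*[T(c2(*p),.012)[:2] for p in((232,134),(267,355),(108,395))])
print('lamp',*[T(c1(*p),.1)[:2] for p in((40,55),(155,48),(170,160),(50,165))])
print('instr front top', [T((x*.64,y*.64),.0)[:2] for x,y in((316,178),(446,178))])
t=cv2.imread('pics/top0.png'); s=cv2.imread('pics/side0.png')
L=cv2.resize(t[205:255,290:400],(800,364),interpolation=cv2.INTER_CUBIC)
P=cv2.resize(s[125:162,285:325],(256,237),interpolation=cv2.INTER_CUBIC)
Q=np.zeros((600,800,3),np.uint8);Q[:364]=L;Q[364:600,:256]=P[:236]
for k,(n,im) in enumerate((('s',s[200:232,285:325]),('t',t[222:246,235:275]))):
    r=cv2.resize(im,None,fx=6.4,fy=6.4,interpolation=cv2.INTER_CUBIC);Q[364:364+r.shape[0],266+266*k:266+266*k+r.shape[1]]=r
cv2.imwrite('pics/c5.png',np.clip(Q*1.6,0,255).astype(np.uint8))
E
python3 m1.py
```

```text
box rim [0.6388 0.0116] [ 0.644  -0.0752] [ 0.5899 -0.0784] [0.5841 0.0081]
box rim side [ 0.6481 -0.0728] [ 0.591  -0.0791] [0.5833 0.0071] [0.6404 0.0101]
sphere [ 0.6327 -0.2239  0.0509] 0.0019329368819852395
iris levertop [0.4412 0.1561 0.078 ] 0.0010703209224708092
iris plate top mid [0.4259 0.1583 0.068 ] side opening z.05 [0.4284 0.1644 0.05  ] [0.4286 0.1639 0.05  ]
iris foot top [0.4472 0.1397] [0.4065 0.1387] side foot [0.4481 0.143 ] [0.4077 0.1402]
stop top plate c1 [0.4415 0.0221] [ 0.4428 -0.0281]
pin [0.5619 0.3894 0.0493] 0.0006730886274876631
handle [0.4558 0.3686 0.0383] 0.004001827426908957
cover corners [0.4994 0.4185] [0.5149 0.3467] [0.4151 0.3262] [0.3997 0.396 ]
cover side [0.5158 0.3474] [0.4147 0.3242] [0.3997 0.3952] [0.4978 0.417 ]
frame out [0.5391 0.3394] [0.4081 0.3107] [0.3854 0.4006]
lamp [0.6343 0.1989] [0.6394 0.1184] [0.558  0.1062] [0.5546 0.1889]
instr front top [array([0.8257, 0.1515]), array([ 0.8255, -0.1126])]
```

View pics/c5.png

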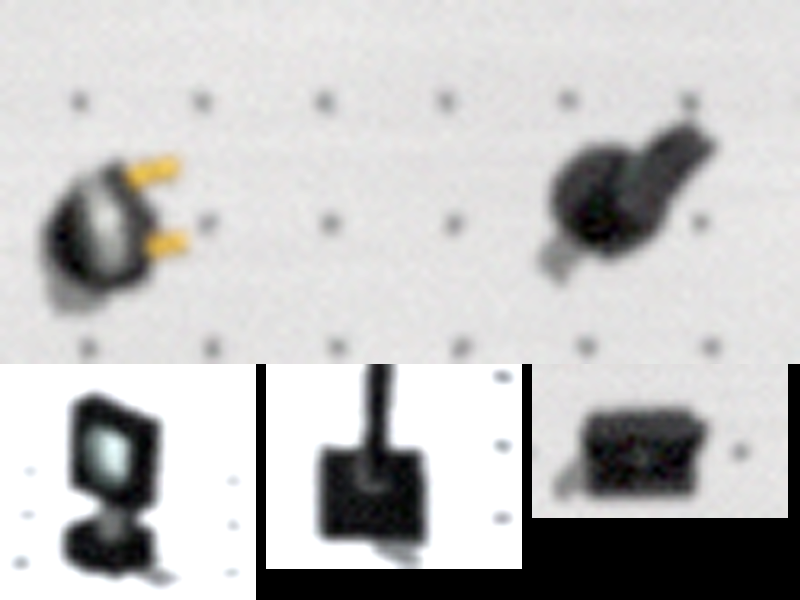

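The crop gives the lens's top-right plate end at (703,140), its foot centred near (608,203), and the stop's foot corners. I'll compute these, plus the beam line through the three ports.

```bash
cat >> m1.py <<'E'
print('-----')
P=lambda u,v:C((u,v-364),6.4,(285,125)); R=lambda u,v:C((u-266,v-364),6.4,(285,200)); U=lambda u,v:C((u-532,v-364),6.4,(235,222)); V=lambda u,v:C((u,v),800/110,(290,205))
print('ports',*[S(p,.05)[:2] for p in(c3(106,516),c3(134,315),c3(155,160))])
print('lens foot top',T(V(608,201),.01),'end',T(V(703,140),.074),'side foot top z.01',S(P(110,545),.01),'corners',*[S(P(*p),.074)[:2] for p in((75,405),(95,394),(160,420))])
print('lens glass side',S(P(108,452),.052))
print('stop foot top',*[T(U(*p),.01)[:2] for p in((583,493),(695,493))],'side',*[S(R(*p),.01)[:2] for p in((320,452),(425,452))],*[S(R(*p),.0)[:2] for p in((425,543),(320,540))])
print('stop plate',S(R(378,470),.03),T(U(645,420),.078))
print('mirror',T(c1(535,360),.01))
E
python3 m1.py | sed -n '/-----/,$p'
```

```text
-----
ports [0.596  0.1996] [0.6122 0.0117] [ 0.6293 -0.182 ]
lens foot top [ 0.446  -0.3591  0.01  ] end [ 0.4603 -0.3763  0.074 ] side foot top z.01 [ 0.448  -0.3531  0.01  ] corners [ 0.4678 -0.3681] [ 0.459  -0.3816] [ 0.4283 -0.3554]
lens glass side [ 0.4514 -0.3657  0.052 ]
stop foot top [0.4189 0.0231] [ 0.4188 -0.0278] side [ 0.4592 -0.0228] [ 0.4195 -0.0272] [0.4181 0.0183] [0.4568 0.0207]
stop plate [0.437  0.0165 0.03  ] [ 0.4423 -0.0043  0.078 ]
mirror [ 0.4305 -0.1542  0.01  ]
```

Estimates:

| Thing | Position (m) | Yaw / line |
|---|---|---|
| Box | (.6155, -.0335) | yaw 5° |
| Lens | (.4475, -.358) | width line at -41° |
| Iris | (.4275, .1595) | ~3° |
| Stop | (.4385, -.0025) | ~3° |
| Cover | (.457, .3715) | frame axis at 12.2° |

Sizes and spacings agree with the text. I'll start with the lens.

Call:
carry_out:
  commands:
    - {"dp":[2.78,2.17,-0.7],"turn":[0,0,3.26]}
    - {"dp":[2.78,2.17,-0.7],"turn":[0,0,3.26]}
    - {"dp":[2.78,2.17,-0.7],"turn":[0,0,3.26]}
    - {"dp":[2.78,2.17,-0.7],"turn":[0,0,3.26]}
    - {"dp":[2.78,2.17,-0.7],"turn":[0,0,3.26]}
    - {"dp":[2.78,2.17,-0.7],"turn":[0,0,3.26]}
    - {"dp":[2.78,2.17,-0.7],"turn":[0,0,3.26]}
    - {"dp":[2.78,2.17,-0.7],"turn":[0,0,3.26]}
    - {"dp":[2.78,2.17,-0.7],"turn":[0,0,3.26]}
    - {"dp":[2.78,2.17,-0.7],"turn":[0,0,3.26]}
    - {"dp":[0,0,0],"turn":[0,0,0]}
  grip: 1.0

```text
time_s: 1.48
position: [0.4487, -0.3566, 0.1512]
orientation: [-3.139, -0.0, 0.859]
contact_force: [-1.0, -0.3, 0.5]
opening: 0.0877
finger_force: 0.0
```

Call:
carry_out:
  commands:
    - {"dp":[-0.1,-0.1,-4],"turn":[0,0,0]}
    - {"dp":[0,0,-4],"turn":[0,0,0]}
    - {"dp":[0,0,-2.5],"turn":[0,0,0]}
    - {"dp":[0,0,-1.5],"turn":[0,0,0]}
    - {"dp":[0,0,0],"turn":[0,0,0]}
    - {"dp":[0,0,0],"turn":[0,0,0]}

```text
time_s: 2.22
position: [0.4472, -0.3603, 0.0341]
orientation: [3.139, 0.0, 0.855]
contact_force: [1.2, 0.2, 0.4]
opening: 0.088
finger_force: 0.0
```

Call:
carry_out:
  commands:
    - {"dp":[0,0,0],"turn":[0,0,0]}
    - {"dp":[0,0,0],"turn":[0,0,0]}
    - {"dp":[0,0,0],"turn":[0,0,0]}
    - {"dp":[0,0,0],"turn":[0,0,0]}
    - {"dp":[0,0,0],"turn":[0,0,0]}
    - {"dp":[0,0,0],"turn":[0,0,0]}
    - {"dp":[0,0,0],"turn":[0,0,0]}
    - {"dp":[0,0,0],"turn":[0,0,0]}
  grip: 0.3

```text
time_s: 3.22
position: [0.4469, -0.3596, 0.0328]
orientation: [3.141, -0.0, 0.856]
contact_force: [0.1, -1.0, 1.4]
opening: 0.0436
finger_force: 30.0
```

Call:
carry_out:
  commands:
    - {"dp":[0,0,3],"turn":[0,0,0]}
    - {"dp":[0,0,5],"turn":[0,0,0]}
    - {"dp":[0,0,5],"turn":[0,0,0]}
    - {"dp":[2.21,2.89,0],"turn":[0,0,5.75]}
    - {"dp":[2.21,2.89,0],"turn":[0,0,5.75]}
    - {"dp":[2.21,2.89,0],"turn":[0,0,5.75]}
    - {"dp":[2.21,2.89,0],"turn":[0,0,5.75]}
    - {"dp":[2.21,2.89,0],"turn":[0,0,5.75]}
    - {"dp":[2.21,2.89,0],"turn":[0,0,5.75]}
    - {"dp":[2.21,2.89,0],"turn":[0,0,5.75]}
    - {"dp":[2.21,2.89,0],"turn":[0,0,5.75]}
    - {"dp":[0,0,0],"turn":[0,0,0]}

```text
time_s: 4.72
position: [0.6239, -0.126, 0.1611]
orientation: [-3.139, -0.001, 1.662]
contact_force: [0.1, -1.7, -1.9]
opening: 0.0436
finger_force: 30.0
```

Call:
carry_out:
  commands:
    - {"dp":[0,0,0],"turn":[0,0,0]}
    - {"dp":[0,0,0],"turn":[0,0,0]}

```text
time_s: 4.97
position: [0.6229, -0.1293, 0.1625]
orientation: [-3.141, 0.0, 1.657]
contact_force: [-1.0, -0.4, -1.4]
opening: 0.0437
finger_force: 30.0
```

Call:
carry_out:
  commands:
    - {"dp":[0,0,-5],"turn":[0,0,0]}
    - {"dp":[0,0,-4],"turn":[0,0,0]}
    - {"dp":[0,0,-2],"turn":[0,0,0]}
    - {"dp":[0,0,-1],"turn":[0,0,0]}
    - {"dp":[0,0,-0.5],"turn":[0,0,0]}
    - {"dp":[0,0,-0.4],"turn":[0,0,0]}
    - {"dp":[0,0,0],"turn":[0,0,0]}
    - {"dp":[0,0,0],"turn":[0,0,0]}

```text
time_s: 5.98
position: [0.6239, -0.1283, 0.0344]
orientation: [3.141, 0.0, 1.659]
contact_force: [0.0, -1.1, -1.2]
opening: 0.044
finger_force: 30.0
```

Call:
carry_out:
  commands:
    - {"dp":[0,0,0],"turn":[0,0,0]}
    - {"dp":[0,0,0],"turn":[0,0,0]}
    - {"dp":[0,0,0],"turn":[0,0,0]}
    - {"dp":[0,0,0],"turn":[0,0,0]}
    - {"dp":[0,0,3],"turn":[0,0,0]}
    - {"dp":[0,0,5],"turn":[0,0,0]}
    - {"dp":[0,0,5],"turn":[0,0,0]}
    - {"dp":[0,0,0],"turn":[0,0,0]}
  grip: 0.9

```text
time_s: 6.98
position: [0.6257, -0.1288, 0.1701]
orientation: [3.132, 0.003, 1.659]
contact_force: [0.5, -0.4, 0.5]
opening: 0.0789
finger_force: 0.0
```

Call:
carry_out:
  commands:
    - {"dp":[-1.55,1.05,0],"turn":[0,0,-7.67]}
    - {"dp":[-1.55,1.05,0],"turn":[0,0,-7.67]}
    - {"dp":[-1.55,1.05,0],"turn":[0,0,-7.67]}
    - {"dp":[-1.55,1.05,0],"turn":[0,0,-7.67]}
    - {"dp":[-1.55,1.05,0],"turn":[0,0,-7.67]}
    - {"dp":[-1.55,1.05,0],"turn":[0,0,-7.67]}
    - {"dp":[-1.55,1.05,0],"turn":[0,0,-7.67]}
    - {"dp":[-1.55,1.05,0],"turn":[0,0,-7.67]}
    - {"dp":[-1.55,1.05,0],"turn":[0,0,-7.67]}
    - {"dp":[-1.55,1.05,0],"turn":[0,0,-7.67]}
    - {"dp":[-1.55,1.05,0],"turn":[0,0,-7.67]}
    - {"dp":[-1.55,1.05,0],"turn":[0,0,-7.67]}
  grip: 1.0

```text
time_s: 8.48
position: [0.4366, -0.002, 0.1624]
orientation: [-3.141, 0.002, 0.048]
contact_force: [0.4, 0.4, -0.3]
opening: 0.088
finger_force: 0.0
```

Call:
carry_out:
  commands:
    - {"dp":[0,0,0],"turn":[0,0,0]}
    - {"dp":[0,0,0],"turn":[0,0,0]}

```text
time_s: 8.72
position: [0.4377, -0.0025, 0.1631]
orientation: [3.141, 0.0, 0.055]
contact_force: [0.1, 0.2, 0.1]
opening: 0.0879
finger_force: 0.0
```

Run:
```python
from h import *
s=ctrl.sense();print(s['position'],s['orientation'],s['qpos'])
a=snap('top','t1');b=snap('side','s1')
cv2.imwrite('pics/d1.png',np.vstack([cv2.resize(cv2.imread('pics/t1.png')[148:208,170:370],(800,240),interpolation=cv2.INTER_CUBIC),cv2.resize(cv2.imread('pics/s1.png')[125:215,170:370],(800,360),interpolation=cv2.INTER_CUBIC)]))
```

```text
[ 0.43771866 -0.00254575  0.16312161] [3.14146784e+00 3.74070467e-04 5.47305150e-02] [-8.34281497e-02 -3.57193636e-01  1.74529089e+00 -1.78115342e-04
  1.75384871e+00  1.43260525e+00]
```

View pics/d1.png

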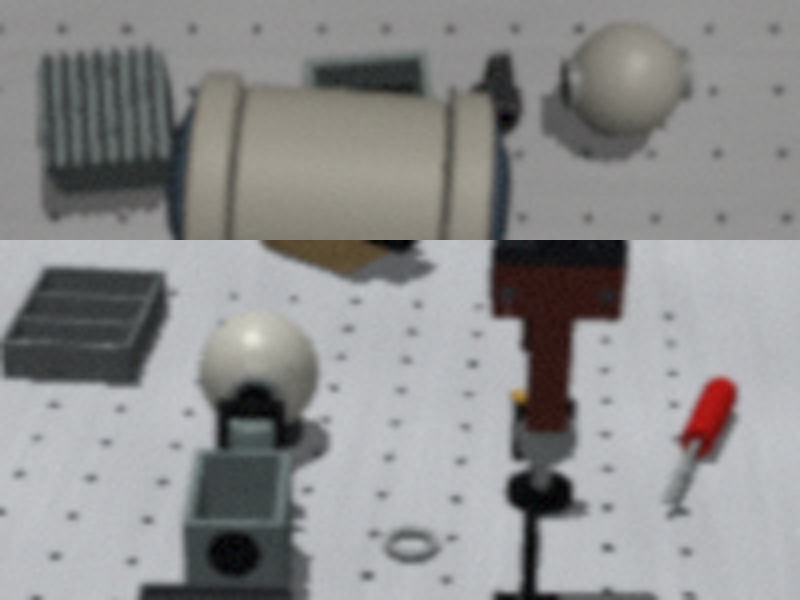

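The lens stands between box and sphere. I'll check it precisely once the arm is clear. Now the stop.

Call:
carry_out:
  commands:
    - {"dp":[0.05,0,-5],"turn":[0,0,0]}
    - {"dp":[0,0,-4],"turn":[0,0,0]}
    - {"dp":[0,0,-2.5],"turn":[0,0,0]}
    - {"dp":[0,0,-1.6],"turn":[0,0,0]}
    - {"dp":[0,0,0],"turn":[0,0,0]}
    - {"dp":[0,0,0],"turn":[0,0,0]}

```text
time_s: 9.57
position: [0.4389, -0.0024, 0.0339]
orientation: [3.141, -0.002, 0.052]
contact_force: [1.2, 0.1, 1.0]
opening: 0.0878
finger_force: 0.0
```

Call:
carry_out:
  commands:
    - {"dp":[0,0,0],"turn":[0,0,0]}
    - {"dp":[0,0,0],"turn":[0,0,0]}
    - {"dp":[0,0,0],"turn":[0,0,0]}
    - {"dp":[0,0,0],"turn":[0,0,0]}
    - {"dp":[0,0,0],"turn":[0,0,0]}
    - {"dp":[0,0,0],"turn":[0,0,0]}
  grip: 0.4

```text
time_s: 10.32
position: [0.4382, -0.0024, 0.0329]
orientation: [3.141, -0.0, 0.052]
contact_force: [0.1, -0.1, 2.2]
opening: 0.0557
finger_force: 30.0
```

Call:
carry_out:
  commands:
    - {"dp":[0,0,3],"turn":[0,0,0]}
    - {"dp":[0,0,5],"turn":[0,0,0]}
    - {"dp":[0,0,5],"turn":[0,0,0]}
    - {"dp":[3.6,-0.35,0],"turn":[0,0,0.29]}
    - {"dp":[3.6,-0.35,0],"turn":[0,0,0.29]}
    - {"dp":[3.6,-0.35,0],"turn":[0,0,0.29]}
    - {"dp":[3.6,-0.35,0],"turn":[0,0,0.29]}
    - {"dp":[3.6,-0.35,0],"turn":[0,0,0.29]}
    - {"dp":[3.6,-0.35,0],"turn":[0,0,0.29]}
    - {"dp":[3.6,-0.35,0],"turn":[0,0,0.29]}
    - {"dp":[0,0,0],"turn":[0,0,0]}

```text
time_s: 11.7
position: [0.6907, -0.0269, 0.1588]
orientation: [-3.14, 0.005, 0.088]
contact_force: [-0.6, -0.2, -1.2]
opening: 0.0557
finger_force: 30.0
```

Call:
carry_out:
  commands:
    - {"dp":[0,0,0],"turn":[0,0,0]}
    - {"dp":[0,0,0],"turn":[0,0,0]}

```text
time_s: 11.95
position: [0.6893, -0.0266, 0.1634]
orientation: [-3.142, -0.001, 0.088]
contact_force: [-0.3, 0.3, -0.8]
opening: 0.0558
finger_force: 30.0
```

Call:
carry_out:
  commands:
    - {"dp":[0,0,-5],"turn":[0,0,0]}
    - {"dp":[0,0,-4],"turn":[0,0,0]}
    - {"dp":[0,0,-2],"turn":[0,0,0]}
    - {"dp":[0,0,-1],"turn":[0,0,0]}
    - {"dp":[0,0,-0.5],"turn":[0,0,0]}
    - {"dp":[0,0,-0.4],"turn":[0,0,0]}
    - {"dp":[0,0,0],"turn":[0,0,0]}
    - {"dp":[0,0,0],"turn":[0,0,0]}

```text
time_s: 12.95
position: [0.6904, -0.0268, 0.0344]
orientation: [3.141, -0.001, 0.088]
contact_force: [-0.4, 0.8, -1.4]
opening: 0.056
finger_force: 30.0
```

Call:
carry_out:
  commands:
    - {"dp":[0,0,0],"turn":[0,0,0]}
    - {"dp":[0,0,0],"turn":[0,0,0]}
    - {"dp":[0,0,0],"turn":[0,0,0]}
    - {"dp":[0,0,0],"turn":[0,0,0]}
    - {"dp":[0,0,3],"turn":[0,0,0]}
    - {"dp":[0,0,5],"turn":[0,0,0]}
    - {"dp":[0,0,5],"turn":[0,0,0]}
    - {"dp":[0,0,0],"turn":[0,0,0]}
  grip: 0.9

```text
time_s: 13.95
position: [0.6922, -0.027, 0.1707]
orientation: [3.14, -0.011, 0.088]
contact_force: [0.7, 0.2, 0.3]
opening: 0.0788
finger_force: 0.0
```

Call:
carry_out:
  commands:
    - {"dp":[-2.19,1.55,0],"turn":[0,0,7.33]}
    - {"dp":[-2.19,1.55,0],"turn":[0,0,7.33]}
    - {"dp":[-2.19,1.55,0],"turn":[0,0,7.33]}
    - {"dp":[-2.19,1.55,0],"turn":[0,0,7.33]}
    - {"dp":[-2.19,1.55,0],"turn":[0,0,7.33]}
    - {"dp":[-2.19,1.55,0],"turn":[0,0,7.33]}
    - {"dp":[-2.19,1.55,0],"turn":[0,0,7.33]}
    - {"dp":[-2.19,1.55,0],"turn":[0,0,7.33]}
    - {"dp":[-2.19,1.55,0],"turn":[0,0,7.33]}
    - {"dp":[-2.19,1.55,0],"turn":[0,0,7.33]}
    - {"dp":[-2.19,1.55,0],"turn":[0,0,7.33]}
    - {"dp":[-2.19,1.55,0],"turn":[0,0,7.33]}
  grip: 1.0

```text
time_s: 15.45
position: [0.4261, 0.1595, 0.1624]
orientation: [-3.14, 0.0, 1.627]
contact_force: [0.8, 0.1, -0.7]
opening: 0.0878
finger_force: 0.0
```

Call:
carry_out:
  commands:
    - {"dp":[0,0,0],"turn":[0,0,0]}
    - {"dp":[0,0,0],"turn":[0,0,0]}
    - {"dp":[0,0,0],"turn":[0,0,0]}

```text
time_s: 15.82
position: [0.4277, 0.1586, 0.1632]
orientation: [-3.141, 0.0, 1.621]
contact_force: [-0.4, 0.4, -0.3]
opening: 0.0881
finger_force: 0.0
```

Call:
carry_out:
  commands:
    - {"dp":[0,0.05,-5],"turn":[0,0,0]}
    - {"dp":[0,0,-4],"turn":[0,0,0]}
    - {"dp":[0,0,-2.5],"turn":[0,0,0]}
    - {"dp":[0,0,-1.6],"turn":[0,0,0]}
    - {"dp":[0,0,0],"turn":[0,0,0]}
    - {"dp":[0,0,0],"turn":[0,0,0]}

```text
time_s: 16.58
position: [0.4281, 0.1598, 0.0339]
orientation: [3.14, -0.0, 1.622]
contact_force: [0.0, 0.2, 0.6]
opening: 0.0877
finger_force: 0.0
```

Call:
carry_out:
  commands:
    - {"dp":[0,0,0],"turn":[0,0,0]}
    - {"dp":[0,0,0],"turn":[0,0,0]}
    - {"dp":[0,0,0],"turn":[0,0,0]}
    - {"dp":[0,0,0],"turn":[0,0,0]}
    - {"dp":[0,0,0],"turn":[0,0,0]}
    - {"dp":[0,0,0],"turn":[0,0,0]}
    - {"dp":[0,0,0],"turn":[0,0,0]}
    - {"dp":[0,0,0],"turn":[0,0,0]}
  grip: 0.2

```text
time_s: 17.58
position: [0.4273, 0.1597, 0.0326]
orientation: [3.141, -0.0, 1.623]
contact_force: [0.4, 0.2, 0.1]
opening: 0.0361
finger_force: 30.0
```

Call:
carry_out:
  commands:
    - {"dp":[0,0,3],"turn":[0,0,0]}
    - {"dp":[0,0,5],"turn":[0,0,0]}
    - {"dp":[0,0,5],"turn":[0,0,0]}
    - {"dp":[3.59,-1.97,0],"turn":[0,0,0.4]}
    - {"dp":[3.59,-1.97,0],"turn":[0,0,0.4]}
    - {"dp":[3.59,-1.97,0],"turn":[0,0,0.4]}
    - {"dp":[3.59,-1.97,0],"turn":[0,0,0.4]}
    - {"dp":[3.59,-1.97,0],"turn":[0,0,0.4]}
    - {"dp":[0,0,0],"turn":[0,0,0]}
    - {"dp":[0,0,0],"turn":[0,0,0]}
    - {"dp":[0,0,0],"turn":[0,0,0]}

```text
time_s: 18.95
position: [0.606, 0.0619, 0.163]
orientation: [3.141, -0.0, 1.659]
contact_force: [0.4, 0.1, -1.9]
opening: 0.0358
finger_force: 30.0
```

Call:
carry_out:
  commands:
    - {"dp":[0,0,-5],"turn":[0,0,0]}
    - {"dp":[0,0,-4],"turn":[0,0,0]}
    - {"dp":[0,0,-2],"turn":[0,0,0]}
    - {"dp":[0,0,-1],"turn":[0,0,0]}
    - {"dp":[0,0,-0.5],"turn":[0,0,0]}
    - {"dp":[0,0,-0.4],"turn":[0,0,0]}
    - {"dp":[0,0,0],"turn":[0,0,0]}
    - {"dp":[0,0,0],"turn":[0,0,0]}

```text
time_s: 19.95
position: [0.6071, 0.0612, 0.0343]
orientation: [3.141, 0.0, 1.658]
contact_force: [0.3, 0.3, -0.6]
opening: 0.0363
finger_force: 30.0
```

Call:
carry_out:
  commands:
    - {"dp":[0,0,0],"turn":[0,0,0]}
    - {"dp":[0,0,0],"turn":[0,0,0]}
    - {"dp":[0,0,0],"turn":[0,0,0]}
    - {"dp":[0,0,0],"turn":[0,0,0]}
    - {"dp":[0,0,3],"turn":[0,0,0]}
    - {"dp":[0,0,5],"turn":[0,0,0]}
    - {"dp":[0,0,5],"turn":[0,0,0]}
    - {"dp":[0,0,0],"turn":[0,0,0]}
  grip: 0.8

```text
time_s: 20.95
position: [0.609, 0.0613, 0.1699]
orientation: [3.132, 0.0, 1.658]
contact_force: [0.5, -1.2, 0.2]
opening: 0.0702
finger_force: 0.0
```

Call:
carry_out:
  commands:
    - {"dp":[-1.64,1.99,0],"turn":[0,0,-6.9]}
    - {"dp":[-1.64,1.99,0],"turn":[0,0,-6.9]}
    - {"dp":[-1.64,1.99,0],"turn":[0,0,-6.9]}
    - {"dp":[-1.64,1.99,0],"turn":[0,0,-6.9]}
    - {"dp":[-1.64,1.99,0],"turn":[0,0,-6.9]}
    - {"dp":[-1.64,1.99,0],"turn":[0,0,-6.9]}
    - {"dp":[-1.64,1.99,0],"turn":[0,0,-6.9]}
    - {"dp":[-1.64,1.99,0],"turn":[0,0,-6.9]}
    - {"dp":[-1.64,1.99,0],"turn":[0,0,-6.9]}
    - {"dp":[-1.64,1.99,0],"turn":[0,0,-6.9]}
    - {"dp":[-1.64,1.99,0],"turn":[0,0,-6.9]}
    - {"dp":[-1.64,1.99,0],"turn":[0,0,-6.9]}
  grip: 0.4

```text
time_s: 22.45
position: [0.409, 0.3004, 0.1623]
orientation: [3.141, 0.002, 0.209]
contact_force: [1.8, 0.9, -0.5]
opening: 0.0352
finger_force: 0.0
```

Call:
carry_out:
  commands:
    - {"dp":[0,0,0],"turn":[0,0,0]}
    - {"dp":[0,0,0],"turn":[0,0,0]}
    - {"dp":[0,0,0],"turn":[0,0,0]}

```text
time_s: 22.82
position: [0.4104, 0.2993, 0.1633]
orientation: [3.141, 0.0, 0.213]
contact_force: [0.2, -0.5, 0.2]
opening: 0.0349
finger_force: 0.0
```

Run:
```python
from h import *
s=ctrl.sense();print(s['position'],s['orientation'],s['qpos'])
def avg(n,f,k=4):
    im=np.mean([ctrl.read_camera(n).astype(float) for _ in range(k)],0); im=np.clip(im*1.4,0,255).astype(np.uint8)[...,::-1]; cv2.imwrite('pics/'+f+'.png',im); return im
t=avg('top','t2');b=avg('side','s2')
cv2.imwrite('pics/d2.png',cv2.resize(t[148:208,180:340],(800,300),interpolation=cv2.INTER_CUBIC))
cv2.imwrite('pics/d3.png',cv2.resize(b[140:240,195:275],(480,600),interpolation=cv2.INTER_CUBIC))
```

```text
[0.4103873  0.29931877 0.16329016] [3.14120093e+00 3.16428129e-04 2.12668749e-01] [ 5.63350402e-01 -1.61042262e-01  1.58182797e+00 -2.62137525e-04
  1.72123869e+00  1.92143869e+00]
```

View pics/d2.png

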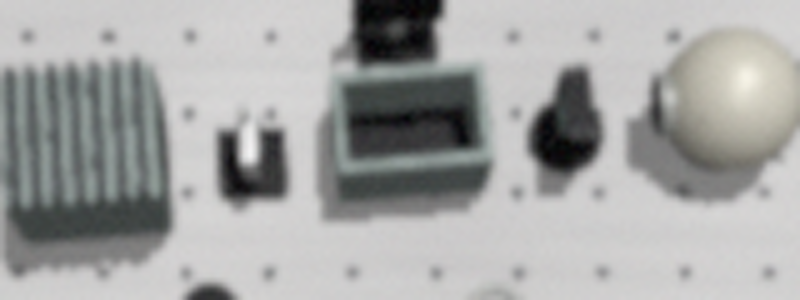

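View pics/d3.png

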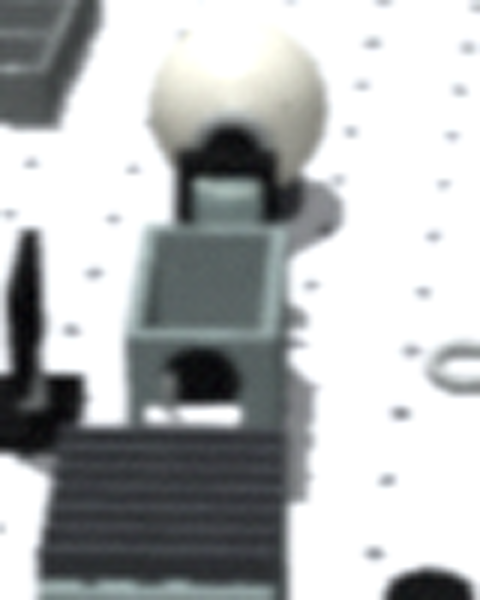

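Top crop d2: iris foot corners at about (220,130)-(286,197), lens foot centre at (566,135), and box rim corners (335,70),(484,62),(490,157),(343,167). In side crop d3 the lens frame sits between (177,150) and (276,220), and the stop foot's right edge is at (84,380-410). I'll convert these.

```bash
cat > m2.py <<'E'
from h import *
np.set_printoptions(precision=4,suppress=True)
t=cv2.imread('pics/t2.png').astype(int); s=cv2.imread('pics/s2.png').astype(int)
C=lambda c,k,o:((c[0]+.5)/k-.5+o[0],(c[1]+.5)/k-.5+o[1])
d2=lambda *c:C(c,5,(180,148)); d3=lambda *c:C(c,6,(195,140))
T=lambda p,z:onz('top',*p,z); S=lambda p,z:onz('side',*p,z)
B=np.array([.6155,-.0335]);a=np.radians(5);R=np.array([[np.cos(a),np.sin(a)],[-np.sin(a),np.cos(a)]])
def show(n,*P): print(n,*[np.round(1000*R@(p[:2]-B),1) for p in P])   # in box frame, mm
show('rim T',*[T(d2(*p),.07) for p in((335,70),(484,62),(490,157),(343,167))])
show('rim S',*[S(d3(*p),.07) for p in((146,228),(290,226),(285,340),(128,340))])
show('iris foot T',*[T(d2(*p),.01) for p in((220,131),(284,131),(286,196),(222,194))])
show('iris plate ends',T(d2(248,121),.068),T(d2(250,165),.068))
g=t.sum(2)
# lens foot blob in top
r=g[165:185,283:303]; m=(r<150).astype(np.uint8)
cs,_=cv2.findContours(m,0,2); c=max(cs,key=cv2.contourArea); (x,y),rad=cv2.minEnclosingCircle(c); print('lensblob',x+283,y+165,rad)
show('lens foot T',T(d2(566,135),.01)); 
show('lens plate top T (far end)',T(d2(576,70),.074)); 
show('lens plate S, at face y=-87',*[S(d3(*p),.074) for p in((177,151),(276,162))])
show('lens bot-ish S z.03..',*[S(d3(*p),.045) for p in((177,220),(277,220))])
show('stop foot T near edge',*[T(d2(*p),.01) for p in((360,57),(436,57))])
show('stop foot S',*[S(d3(*p),.01) for p in((84,380),(83,410))])
show('stop plate top S',*[S(d3(*p),.078) for p in((22,232),(38,232),(14,262),(40,262))])
show('sphere port T',T(d2(663,104),.05)); show('lamp T',*[T(d2(*p),.1) for p in((138,62),(163,205))])
E
python3 m2.py
```

```text
rim T [31.7 41.8] [ 28.9 -44.5] [-28.2 -41.9] [-26.7  42.4]
rim S [ 29.6 -42.2] [-30.3 -45.2] [-32.7  44.8] [28.6 46.2]
iris foot T [ 19.1 112.9] [15.6 74.3] [-25.   76.5] [-20.4 114.7]
iris plate ends [ 6.1 94.3] [-20.2  95.2]
lensblob 292.3571424484253 175.0714282989502 6.082024097442627
lens foot T [ -2.  -95.6]
lens plate top T (far end) [ 18.1 -96.4]
lens plate S, at face y=-87 [  21.4 -102.9] [-22.  -93.8]
lens bot-ish S z.03.. [ 21.7 -93.5] [-21.9 -94.4]
stop foot T near edge [58.5 24.1] [ 54.4 -22.1]
stop foot S [ 56.1 -17.9] [54.  5.]
stop plate top S [ 78.5 -23.7] [ 72.  -23.9] [78.6  0.7] [68.2  0.5]
sphere port T [   0.4 -148.6]
lamp T [ 36.2 152.6] [-47.9 144.2]
```

The stop, iris and lens all stand within about 2 mm and 2° of their places, which is the measuring noise. The stop foot gap is about 25 mm. Now the tab pin.

Call:
carry_out:
  commands:
    - {"dp":[3.8,2.25,0],"turn":[0,0,0]}
    - {"dp":[3.8,2.25,0],"turn":[0,0,0]}
    - {"dp":[3.8,2.25,0],"turn":[0,0,0]}
    - {"dp":[3.8,2.25,0],"turn":[0,0,0]}
    - {"dp":[0,0,0],"turn":[0,0,0]}
    - {"dp":[0,0,-5],"turn":[0,0,0]}
    - {"dp":[0,0,-4],"turn":[0,0,0]}
    - {"dp":[0,0,-2.5],"turn":[0,0,0]}
    - {"dp":[0,0,-1.5],"turn":[0,0,0]}
    - {"dp":[0,0,-0.5],"turn":[0,0,0]}
    - {"dp":[0,0,0],"turn":[0,0,0]}
    - {"dp":[0,0,0],"turn":[0,0,0]}
  grip: 0.5

```text
time_s: 24.72
position: [0.5626, 0.3904, 0.0304]
orientation: [-3.141, -0.002, 0.213]
contact_force: [-0.9, 0.8, 0.8]
opening: 0.044
finger_force: 0.0
```

Call:
carry_out:
  commands:
    - {"dp":[0,0,0],"turn":[0,0,0]}
    - {"dp":[0,0,0],"turn":[0,0,0]}
    - {"dp":[0,0,0],"turn":[0,0,0]}
    - {"dp":[0,0,0],"turn":[0,0,0]}
    - {"dp":[0,0,0],"turn":[0,0,0]}
    - {"dp":[0,0,0],"turn":[0,0,0]}
  grip: 0.17

```text
time_s: 25.48
position: [0.5619, 0.39, 0.0286]
orientation: [3.142, 0.0, 0.213]
contact_force: [0.4, -0.2, -0.6]
opening: 0.0149
finger_force: 0.0
```

Call:
carry_out:
  commands:
    - {"dp":[-0.18,0.62,0],"turn":[0,0,9.2]}
    - {"dp":[-0.28,0.58,0],"turn":[0,0,9.2]}
    - {"dp":[-0.37,0.53,0],"turn":[0,0,9.2]}
    - {"dp":[-0.45,0.46,0],"turn":[0,0,9.2]}
    - {"dp":[-0.51,0.38,0],"turn":[0,0,9.2]}
    - {"dp":[-0.57,0.3,0],"turn":[0,0,9.2]}
    - {"dp":[-0.61,0.2,0],"turn":[0,0,9.2]}
    - {"dp":[-0.63,0.1,0],"turn":[0,0,9.2]}
    - {"dp":[-0.64,0,0],"turn":[0,0,9.2]}
    - {"dp":[-0.63,-0.1,0],"turn":[0,0,9.2]}
    - {"dp":[0,0,0],"turn":[0,0,0]}
    - {"dp":[0,0,0],"turn":[0,0,0]}

```text
time_s: 26.98
position: [0.5134, 0.4207, 0.0287]
orientation: [3.141, -0.0, 1.815]
contact_force: [0.8, 0.2, 0.4]
opening: 0.0152
finger_force: 0.0
```

Call:
carry_out:
  commands:
    - {"dp":[0,0,4],"turn":[0,0,0]}
    - {"dp":[0,0,5],"turn":[0,0,0]}
    - {"dp":[0,0,3],"turn":[0,0,0]}
    - {"dp":[-3,-3,1],"turn":[0,0,0]}
    - {"dp":[-4,-4,0],"turn":[0,0,0]}
    - {"dp":[-4,-4,0],"turn":[0,0,0]}
    - {"dp":[-4,-4,0],"turn":[0,0,0]}
    - {"dp":[0,0,0],"turn":[0,0,0]}
  grip: 0.35

```text
time_s: 27.98
position: [0.3614, 0.2689, 0.1589]
orientation: [3.141, -0.0, 1.815]
contact_force: [0.2, -0.1, 0.2]
opening: 0.0305
finger_force: 0.0
```

Run:
```python
from h import *
s=ctrl.sense();print(s['position'],s['orientation'])
snap('top','t3');snap('side','s3')
x=cv2.resize(cv2.imread('pics/t3.png')[175:260,90:210],(720,510),interpolation=cv2.INTER_CUBIC)
cv2.imwrite('pics/d4.png',x)
y=cv2.resize(cv2.imread('pics/s3.png')[290:380,200:335],(800,533),interpolation=cv2.INTER_CUBIC)
cv2.imwrite('pics/d5.png',y)
```

```text
[0.36137277 0.26889282 0.15886579] [ 3.14060633e+00 -1.79013549e-04  1.81522539e+00]
```

View pics/d4.png

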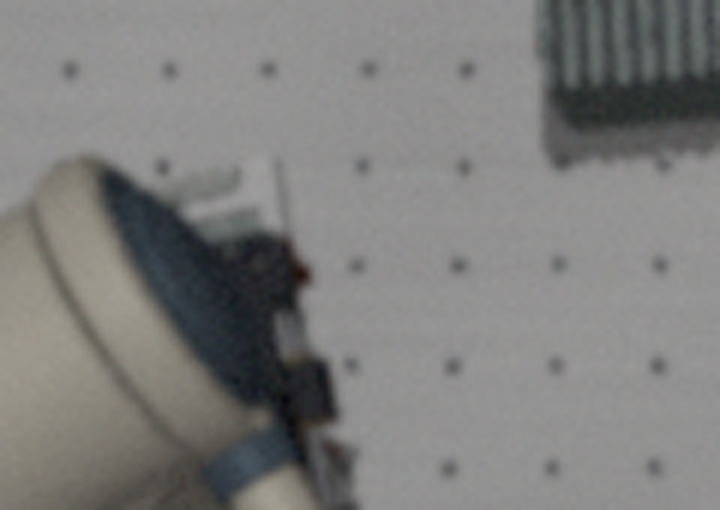

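Top view: the tab now lies crosswise over the rim at about (205,185), mostly hidden by the arm. I'll check the side crop.

View pics/d5.png

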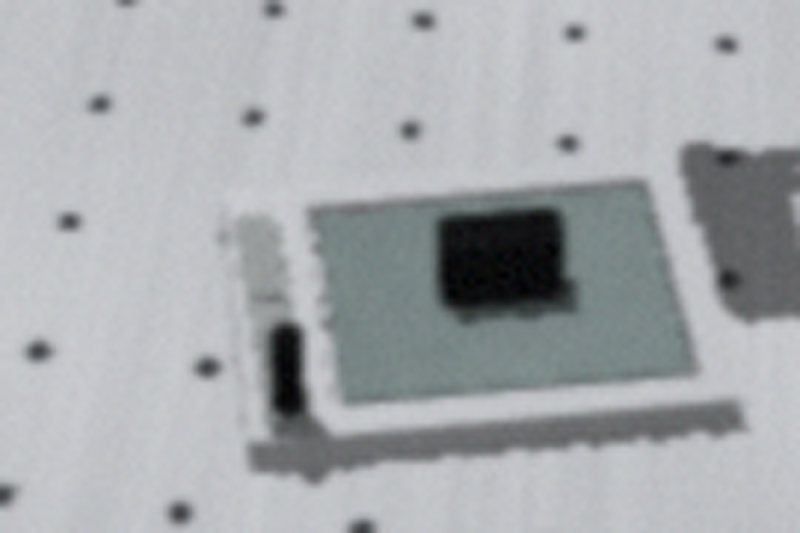

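The side crop shows the tab lying along the rim, with the pin at (288,365), about 90° round and clear of the cover. The cover's handle is at (500,255). Going to the cover grip.

Call:
carry_out:
  commands:
    - {"dp":[0.87,0.93,0],"turn":[0,0,-8.35]}
    - {"dp":[0.87,0.93,0],"turn":[0,0,-8.35]}
    - {"dp":[0.87,0.93,0],"turn":[0,0,-8.35]}
    - {"dp":[0.87,0.93,0],"turn":[0,0,-8.35]}
    - {"dp":[0.87,0.93,0],"turn":[0,0,-8.35]}
    - {"dp":[0.87,0.93,0],"turn":[0,0,-8.35]}
    - {"dp":[0.87,0.93,0],"turn":[0,0,-8.35]}
    - {"dp":[0.87,0.93,0],"turn":[0,0,-8.35]}
    - {"dp":[0.87,0.93,0],"turn":[0,0,-8.35]}
    - {"dp":[0.87,0.93,0],"turn":[0,0,-8.35]}
    - {"dp":[0.87,0.93,0],"turn":[0,0,-8.35]}
    - {"dp":[0,0,0],"turn":[0,0,0]}
  grip: 0.5

```text
time_s: 29.58
position: [0.46, 0.3742, 0.1574]
orientation: [3.141, 0.001, 0.216]
contact_force: [-0.4, -0.1, -0.7]
opening: 0.0439
finger_force: 0.0
```

Call:
carry_out:
  commands:
    - {"dp":[0,0,-5],"turn":[0,0,0]}
    - {"dp":[0,0,-4],"turn":[0,0,0]}
    - {"dp":[0,0,-2.5],"turn":[0,0,0]}
    - {"dp":[0,0,-1],"turn":[0,0,0]}
    - {"dp":[0,0,0],"turn":[0,0,0]}
    - {"dp":[0,0,0],"turn":[0,0,0]}
    - {"dp":[0,0,0],"turn":[0,0,0]}

```text
time_s: 30.45
position: [0.4596, 0.3735, 0.0352]
orientation: [-3.141, -0.002, 0.216]
contact_force: [-0.6, 0.3, 0.8]
opening: 0.0434
finger_force: 0.0
```

Call:
carry_out:
  commands:
    - {"dp":[-0.26,-0.2,0],"turn":[0,0,0]}
    - {"dp":[0,0,-1],"turn":[0,0,0]}
    - {"dp":[0,0,-0.5],"turn":[0,0,0]}
    - {"dp":[0,0,-0.3],"turn":[0,0,0]}
    - {"dp":[0,0,0],"turn":[0,0,0]}
    - {"dp":[0,0,0],"turn":[0,0,0]}
    - {"dp":[0,0,0],"turn":[0,0,0]}

```text
time_s: 31.32
position: [0.4565, 0.3711, 0.0159]
orientation: [-3.141, -0.0, 0.215]
contact_force: [0.2, -1.2, 0.1]
opening: 0.0442
finger_force: 0.0
```

Call:
carry_out:
  commands:
    - {"dp":[0,0,0],"turn":[0,0,0]}
    - {"dp":[0,0,0],"turn":[0,0,0]}
    - {"dp":[0,0,0],"turn":[0,0,0]}
    - {"dp":[0,0,0],"turn":[0,0,0]}
    - {"dp":[0,0,0],"turn":[0,0,0]}
    - {"dp":[0,0,0],"turn":[0,0,0]}
  grip: 0.05

```text
time_s: 32.08
position: [0.4563, 0.371, 0.0157]
orientation: [-3.142, -0.0, 0.215]
contact_force: [-0.1, 0.1, 0.5]
opening: 0.0138
finger_force: 30.0
```

Call:
carry_out:
  commands:
    - {"dp":[0,0,1],"turn":[0,0,0]}
    - {"dp":[0,0,2],"turn":[0,0,0]}
    - {"dp":[0,0,4],"turn":[0,0,0]}
    - {"dp":[0,0,4],"turn":[0,0,0]}
    - {"dp":[0,0,3],"turn":[0,0,0]}
    - {"dp":[0,0,0],"turn":[0,0,0]}

```text
time_s: 32.83
position: [0.4577, 0.372, 0.1605]
orientation: [-3.138, -0.007, 0.215]
contact_force: [0.3, 1.1, -1.7]
opening: 0.0138
finger_force: 30.0
```

Call:
carry_out:
  commands:
    - {"dp":[1.32,-3.37,0],"turn":[0,0,6.9]}
    - {"dp":[1.33,-3.37,0],"turn":[0,0,6.9]}
    - {"dp":[1.32,-3.37,0],"turn":[0,0,6.9]}
    - {"dp":[1.33,-3.37,0],"turn":[0,0,6.9]}
    - {"dp":[1.32,-3.37,0],"turn":[0,0,6.9]}
    - {"dp":[1.33,-3.37,0],"turn":[0,0,6.9]}
    - {"dp":[1.32,-3.37,0],"turn":[0,0,6.9]}
    - {"dp":[1.33,-3.37,0],"turn":[0,0,6.9]}
    - {"dp":[1.32,-3.37,0],"turn":[0,0,6.9]}
    - {"dp":[1.33,-3.37,0],"turn":[0,0,6.9]}
    - {"dp":[1.32,-3.37,0],"turn":[0,0,6.9]}
    - {"dp":[1.33,-3.38,0],"turn":[0,0,6.9]}

```text
time_s: 34.33
position: [0.615, -0.0346, 0.1539]
orientation: [-3.139, -0.001, 1.664]
contact_force: [0.1, -0.2, -1.8]
opening: 0.0137
finger_force: 30.0
```

Call:
carry_out:
  commands:
    - {"dp":[0,0,0],"turn":[0,0,0]}
    - {"dp":[0,0,0],"turn":[0,0,0]}
    - {"dp":[0,0,0],"turn":[0,0,0]}

```text
time_s: 34.7
position: [0.615, -0.0324, 0.1553]
orientation: [-3.141, -0.0, 1.661]
contact_force: [0.6, 0.3, -1.2]
opening: 0.0142
finger_force: 30.0
```

Call:
carry_out:
  commands:
    - {"dp":[0,0,-4],"turn":[0,0,0]}
    - {"dp":[0,0,-2.3],"turn":[0,0,0]}
    - {"dp":[0,0,0],"turn":[0,0,0]}
    - {"dp":[0,0,0],"turn":[0,0,0]}
    - {"dp":[0,0,0],"turn":[0,0,0]}

```text
time_s: 35.33
position: [0.6162, -0.0333, 0.0946]
orientation: [3.139, 0.001, 1.661]
contact_force: [0.7, -0.1, -1.8]
opening: 0.014
finger_force: 30.0
```

Run:
```python
from h import *
s=ctrl.sense();print(s['position'],s['orientation'])
snap('top','t4');snap('side','s4')
y=cv2.resize(cv2.imread('pics/s4.png')[140:240,190:290],(600,600),interpolation=cv2.INTER_CUBIC)
cv2.imwrite('pics/d6.png',np.clip(y*1.4,0,255).astype(np.uint8))
```

```text
[ 0.61618005 -0.03334873  0.0946391 ] [3.13866246e+00 5.54719493e-04 1.66058068e+00]
```

View pics/d6.png

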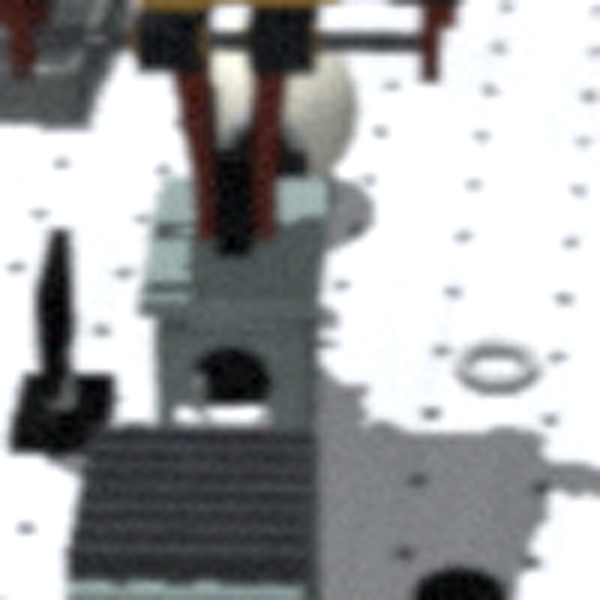

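```bash
cat > m3.py <<'E'
from m2 import *
print('=====')
d6=lambda *c:C(c,6,(190,140))
P=[S(d6(*p),.0909) for p in((142,302),(320,300),(328,180),(165,178))]
show('cover corners',*P); print('centre in box frame mm',1000*R@(np.mean(P,0)[:2]-B))
show('box front rim S again',*[S(d6(*p),.0) for p in((158,425),(314,425))])
E
python3 m3.py | sed -n '/=====/,$p'
```

```text
=====
cover corners [33.2 52.3] [-35.2  49.3] [-33.9 -46.9] [ 33.7 -47.2]
centre in box frame mm [-0.523   1.8768]
box front rim S again [36.2  0.8] [-28.8  -0.7]
```

The cover hangs about 1 mm from centre and square, with corners at ±34 and +51/-47 mm in the box frame. Lowering and releasing.

Call:
carry_out:
  commands:
    - {"dp":[0,-0.08,0],"turn":[0,0,0]}
    - {"dp":[0,0,-0.6],"turn":[0,0,0]}
    - {"dp":[0,0,-0.4],"turn":[0,0,0]}
    - {"dp":[0,0,0],"turn":[0,0,0]}
    - {"dp":[0,0,0],"turn":[0,0,0]}

```text
time_s: 36.05
position: [0.6152, -0.0343, 0.0824]
orientation: [-3.141, -0.0, 1.66]
contact_force: [0.1, 0.8, -1.5]
opening: 0.0139
finger_force: 30.0
```

Call:
carry_out:
  commands:
    - {"dp":[0,0,-0.15],"turn":[0,0,0]}
    - {"dp":[0,0,0],"turn":[0,0,0]}
    - {"dp":[0,0,0],"turn":[0,0,0]}

```text
time_s: 36.42
position: [0.6155, -0.0343, 0.0816]
orientation: [3.141, 0.0, 1.66]
contact_force: [-0.6, 0.8, 2.5]
opening: 0.0137
finger_force: 30.0
```

Call:
carry_out:
  commands:
    - {"dp":[0,0,0],"turn":[0,0,0]}
    - {"dp":[0,0,0],"turn":[0,0,0]}
    - {"dp":[0,0,0],"turn":[0,0,0]}
    - {"dp":[0,0,0],"turn":[0,0,0]}
    - {"dp":[0,0,2],"turn":[0,0,0]}
    - {"dp":[0,0,5],"turn":[0,0,0]}
    - {"dp":[0,0,3],"turn":[0,0,0]}
  grip: 0.5

```text
time_s: 37.3
position: [0.6161, -0.0344, 0.1858]
orientation: [3.137, 0.001, 1.66]
contact_force: [-0.5, 0.5, 0.6]
opening: 0.044
finger_force: 0.0
```

Call:
carry_out:
  commands:
    - {"dp":[-2.05,3.3,0],"turn":[0,0,0]}
    - {"dp":[-2.05,3.3,0],"turn":[0,0,0]}
    - {"dp":[-2.05,3.3,0],"turn":[0,0,0]}
    - {"dp":[-2.05,3.3,0],"turn":[0,0,0]}
    - {"dp":[-2.05,3.3,0],"turn":[0,0,0]}
    - {"dp":[-2.05,3.3,0],"turn":[0,0,0]}
    - {"dp":[-2.05,3.3,0],"turn":[0,0,0]}
    - {"dp":[-2.05,3.3,0],"turn":[0,0,0]}
    - {"dp":[-2.05,3.3,0],"turn":[0,0,0]}
    - {"dp":[-2.05,3.3,0],"turn":[0,0,0]}
    - {"dp":[0,0,0],"turn":[0,0,0]}

```text
time_s: 38.67
position: [0.4093, 0.2976, 0.183]
orientation: [3.14, -0.001, 1.664]
contact_force: [0.2, 0.7, -0.3]
opening: 0.0442
finger_force: 0.0
```

Run:
```python
from h import *
snap('top','t5');snap('side','s5')
y=np.vstack([cv2.resize(cv2.imread('pics/t5.png')[145:205,180:340],(800,300),interpolation=cv2.INTER_CUBIC),cv2.resize(cv2.imread('pics/s5.png')[150:210,170:330],(800,300),interpolation=cv2.INTER_CUBIC)])
cv2.imwrite('pics/d7.png',np.clip(y*1.4,0,255).astype(np.uint8))
```

```text
(no output)
```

View pics/d7.png

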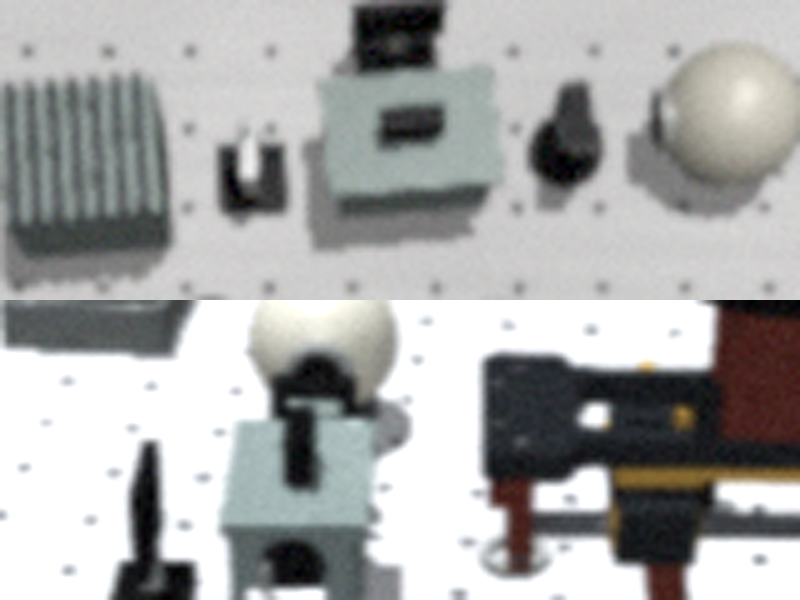

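The picture shows the cover lying flat and square on the box, from (320,78) to (498,190) in the top view. The iris (250,175), lens (566,145) and stop (400,35) are undisturbed. Handing in.

```bash
python3 -c "
from station import ctrl
print(ctrl.sign_off())"
```

```text
the job is handed in; nothing more can be done
None
```

I handed the job in at about 39 s: iris, lens and stop stand in place (within about 2 mm and 2° by camera), the tab was then turned aside about 90° and left so, the cover lies square on the box, and the mirror was not touched.

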